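# Fit the hold-down bar across a resin casting mould

### The job

The two wooden boards in the white casting mould will float when the resin is poured, so fit the aluminium hold-down bar across the mould: first tuck its dark steel tongue under the keeper rod on one wall, then press its red end down until the spring catch on the opposite wall snaps fully shut over it, and let go. Leave the boards lying in the mould, and do not push about or tip the pigment bottle, the cup and the jar standing around it.

Things in the scene. Friction and masses are not known exactly. Their poses are not given: they have to be found in the camera images.
- mould: open white plastic casting mould fixed to the bench, 162 (x) by 200 (y) by 50 mm high, walls 16, floor 12 mm thick; 8 mm high screw flanges beyond its y walls. Origin: centre of underside, z up. Keeper at the middle of the -x wall, spring catch at the middle of the +x wall. Fitted, the bar lies on both wall tops, same x direction, its origin at y 0, z 38, x 0 to 4 mm in this frame
- keeper (a point): underside of the steel keeper rod at its middle: x -77, y 0, z 62 mm in the mould's frame. Rod 8 mm thick, along the mould's y, on two posts 34 mm apart inside. The 12 mm gap over the wall top takes the tongue from inside the mould, tip first, tilted tip down about 10 to 20 degrees so the red end clears the catch, until the beam's end meets the rod. Home, the tongue overhangs the wall's outside
- catch_seat (a point): middle of the +x wall's top: x 73, y 0, z 50 mm in the mould's frame; the red end of the beam comes to rest on it. Two steel cheeks 34 mm apart inside (x 77 to 103 mm, up to z 58 mm) stand at either side of the catch
- catch_nose (a point): inner lower edge of the catch's hook: x 83, y 0, z 59.5 mm in the mould's frame when shut. The catch is a dark steel lever 22 mm wide with a red thumb tab on top (up to z 96 mm). Above the hook its inner face is a ramp from x 83, z 62 out to x 92, z 81 mm: the bar's red end pressed down on it pushes the catch outward and is then caught under the hook
- catch (a joint): catch angle in rad: 0 shut, positive leaning outward (limit 0.45); a spring always pulls it shut. The bar opens it to about 0.15 to 0.25 in passing, which takes about 5 to 15 N downward on the red end; the bar's weight alone does not do it
- bar: hold-down bar, about 0.3 kg. Origin: middle of its length, at the underside of its feet; x towards the red end, z up. Aluminium beam x -72 to 72, 30 wide, z 12 to 32 mm. Black rubber feet, 26 mm diameter, under x -42 and 42, z 0 to 12; it stands on them on the bench. Dark steel tongue x -72 to -94, 24 wide, z 12 to 20 mm. Red end plate x 72 to 88, 24 wide, z 12 to 20 mm
- tongue_tip (a point): middle of the lower edge of the tongue's tip, at x -94, y 0, z 12 mm in the bar's frame
- toe_tip (a point): middle of the lower edge of the red end, at x 88, y 0, z 12 mm in the bar's frame
- board_near: live-edge wooden board, loose, about 50 x 160 x 24.5 mm, lying on the mould's floor along its keeper wall; its top is 36.5 mm above the bench, so 1.5 mm below the fitted bar's foot. Origin: centre of its underside
- board_far: the same along the catch wall
- pigment: teal pigment bottle with a black cap, 48 mm diameter, 95 mm high, standing loose on the bench; leave alone. Origin: centre of its underside
- cup: white mixing cup, 76 mm diameter at the rim, 95 mm high, standing loose; leave alone. Origin: centre of its underside
- jar: dark teal jar with a white lid, 64 mm diameter, 70 mm high, standing loose; leave alone. Origin: centre of its underside
Mind the look-alikes: they are no part of the job. Leave any blue or green look-alike of the board_near alone.

How it is judged:
By the outcome, as a careful person would: the job done as asked, in the order asked, and still so for the second after the job is handed in, with the robot touching nothing.
It also fails if it takes over 45 s, if anything falls off the work surface, if the arm or the gripper's body presses on something with over 40 N, if the wrist force passes 120 N, or if a joint passes its speed limit or range.

### The arm

A 7-joint arm with a two-finger parallel gripper is mounted at the origin on the work surface. World frame = base frame: x ahead of the robot, y to its left, z up, the work surface at z = 0. Lengths are in m, angles in rad, forces in N, time in s.
With the tool pointing down it reaches from about 0.425 to 0.925 m from the base axis. Payload 6.8 kg.
Tool frame: the origin (TCP) lies on the centre line of the jaws, within the pads' length; the fingertips stand 19 mm ahead of it and the grasp point (between the pads) is the TCP; z points along the fingers, y is the line along which they close (so a half turn about z gives the same grasp; the last joint's range is limited). The gripper opens to 85 mm and grips with 20 to 120 N. Pads are 22 mm wide; open, the fingers measure 114 mm over their backs; the gripper's body (76 mm by 85 mm) begins 54 mm behind the grasp point. The pads swing forward as they close: fully open they stand 13 mm farther back than shut.
Start: joints at [-1.302, 0.477, 0.022, 1.555, -0.011, 1.109, -0.083], TCP at [0.248, 0.628, 0.25] pointing down, gripper open.
Joint ranges: [-2.96, 2.96], [-0.34, 2.1], [-1.41, 1.46], [0.24, 2.44], [-1.37, 4.51], [0.17, 1.92], [-2.96, 2.96]. Speed limits (rad/s): [2.39, 2.39, 3.14, 3.14, 3.14, 3.14, 3.14].

### API

Orientations are given as a rotation vector (axis times angle).
In Python, from bench import r gives the robot as it stands. The module is installed in compiled form; this text tells all that it offers.
- The arm moves only by the tool arm_command, never from a script. Its argument "rows" is a list of rows, each an object of numbers: "fingers": the opening, from -1 (shut) to 1 (fully open); "x", "y", "z": the shift along the tool's x, y, z in m; "ax", "ay", "az": the turn, a rotation vector about the tool's x, y, z in degrees. In form: [{"fingers": .., "x": .., "y": .., "z": .., "ax": .., "ay": .., "az": ..}, ...]. A call has 1 to 10 rows; each row shifts and turns the commanded pose from where the row before left it, along the tool's axes as they then stand; what a row does not reach is not made up. A row lasts 1/12 s, in which the tool goes at most 41.7 mm and 7.16 degrees, less where a joint would pass 70% of its speed; a pose out of reach is approached as far as the arm can. A call is refused whole if a number of a shift passes 0.0417 or a number of a turn 7.16, either way. A call with a gripper value outside its range is refused whole. The fingers move at their own pace and stop on an object; "grip_force" is the grip in N (left out, the last holds). Time passes only in rows, so rows that do not move let the fingers close. It gives the time, the measured TCP pose, the force, the opening and the grip force at its end, in the units of the state.
- r.get_obs(): the state, without advancing time (a new reading comes with each control period).
- r.grab_frame(name): name is "scene" or "top"; returns a dict with "frame" (384x512x3 uint8, red, green, blue), "depth" (384x512 float32, m along the optical axis (not along the pixel's ray), 0 where there is no reading), "K" (3x3 intrinsics, pixels), "distortion" ([k1, k2, p1, p2, k3] as OpenCV has them; the pictures are not rectified), "world_from_camera" (4x4, takes a point from camera to world coordinates). Camera axes: x right, y down, z forward; pixel columns grow to the right and rows downward; lengths in m; the calibration is good to about 2 mm. A picture is of the moment at which its call begins.
- r.hand_in(): hands the job in; it is judged then, once.
The state is a dict: "clock": time; "joints": joint angles; "qvel": joint speeds; "tau": joint torques, N m; "tcp_pos": TCP position; "orientation": TCP orientation; "contact_force": force on the tool from outside, world axes, zero at the start; "moment": the same for the moment, N m; "grip_width": finger opening in m; "gripper_force": force on a finger pad.
Only numpy, scipy, OpenCV 4.12 (cv2) and the standard library are available. Lean on these libraries where they do the work, as an engineer would, in place of code of your own. Each camera call takes 0.05 s, during which the arm holds its last target. There are 200 camera calls.

## Working session

There is one attempt and no reset: what is moved stays moved. The work goes in short steps, Python scripts to look and compute and a tool call to move; the robot and the scene stay as the last step left them, time stands still between calls to the robot, and variables do not carry over. Pictures are saved under pics/ and viewed, at most 10 in all, crops included, and the job is handed in when it is done.

Besides the shell and the picture viewer there is one more tool, called after "Emit:" by a JSON object that holds its "name" and its "arguments", one argument or row to a line. arm_command: Moves the arm, as the interface text tells. Its arguments: {"type":"object","properties":{"rows":{"type":"array"},"grip_force":{"type":"number"}},"required":["rows"]}

```bash
mkdir -p pics
cat > h.py <<'E'
import numpy as np, cv2
from scipy.spatial.transform import Rotation as R
from bench import r
def grab(n):
    g=r.grab_frame(n); np.savez('%s.npz'%n,**{k:np.array(v) for k,v in g.items()}); return g
def cloud(g):
    h,w=g['depth'].shape; u,v=np.meshgrid(np.arange(w),np.arange(h))
    p=cv2.undistortPoints(np.stack([u,v],-1).reshape(-1,1,2).astype(np.float64),g['K'],np.array(g['distortion'],float)).reshape(h,w,2)
    d=g['depth'][...,None]; P=np.concatenate([p*d,d],-1); T=g['world_from_camera']
    return P@T[:3,:3].T+T[:3,3]
def save(g,name,crop=None):
    f=g['frame'][...,::-1]
    if crop: a,b,c,d,s=crop; f=cv2.resize(f[b:d,a:c],None,fx=s,fy=s,interpolation=cv2.INTER_CUBIC)
    cv2.imwrite('pics/'+name,f)
E
python3 - <<'E'
from h import *
for n in('top','scene'):
    g=grab(n); print(n,g['world_from_camera'].round(3).tolist()); save(g,n+'0.png')
a=cv2.imread('pics/top0.png'); 
o=r.get_obs(); print(o)
E
```

```text
top [[-0.016, -0.999, 0.05, 0.465], [-1.0, 0.016, 0.007, 0.012], [-0.007, -0.05, -0.999, 1.423], [0.0, 0.0, 0.0, 1.0]]
scene [[0.387, 0.76, -0.523, 1.084], [0.922, -0.327, 0.208, -0.208], [-0.013, -0.563, -0.827, 0.868], [0.0, 0.0, 0.0, 1.0]]
{'clock': 0.1, 'joints': array([-1.3021092 ,  0.47771921,  0.02235686,  1.55631208, -0.01149739,
        1.10930667, -0.08312487]), 'qvel': array([ 9.26831485e-05, -5.18118308e-04,  5.52288689e-04, -1.34873710e-03,
       -8.56052822e-04,  1.01295319e-03, -2.16018374e-04]), 'tau': array([ 4.16323935e-03, -5.97766113e+01,  1.61397457e+00, -2.81959426e+01,
        1.29264829e-02,  5.08202036e-03,  1.33233968e-05]), 'tcp_pos': array([0.24819306, 0.62719303, 0.2494391 ]), 'orientation': array([-5.88351953e-01, -3.08582575e+00,  2.52423251e-03]), 'contact_force': array([-0.77648765, -0.45609732,  0.06346797]), 'moment': array([-0.02288534, -0.00473263, -0.01644589]), 'gripper_force': 0.0, 'grip_width': 0.08550637911730924}
```

View pics/top0.png

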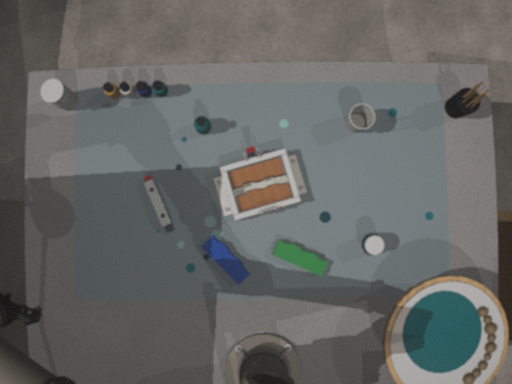

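View pics/scene0.png

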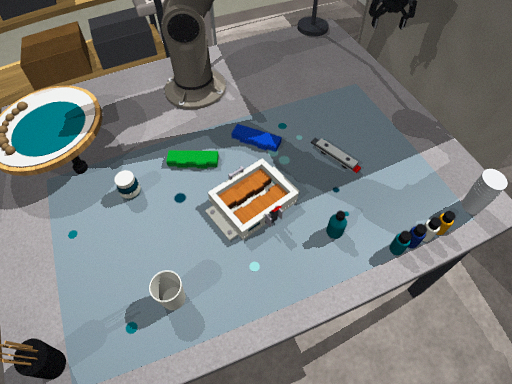

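The top view shows the bar at (157,203) with its red end at (148,180), and the mould at (262,185) with the catch at (250,152) and the keeper on the robot side. The blue (226,259) and green (299,257) boards are look-alikes. The orange-brown pair inside the mould are the real boards, and there is only one bar. Next I'll measure and take an enlarged crop.

Run:
```python
from h import *
for n in('top','scene'):
    g=dict(np.load(n+'.npz')); P=cloud(g); f=g['frame'].astype(int); hsv=cv2.cvtColor(g['frame'],cv2.COLOR_RGB2HSV)
    X,Y,Z=P[...,0],P[...,1],P[...,2]
    ok=g['depth']>0
    print(n,'table z',np.median(Z[ok&(abs(Z)<.02)]))
    m=ok&(Z>.025)&(Z<.042)&(X>.35)&(X<.75)&(Y>.2)&(Y<.5)
    k,l,s,c=cv2.connectedComponentsWithStats(m.astype(np.uint8))
    for i in range(1,k):
        if s[i,4]>30:
            q=P[l==i]; print('bar?',s[i],cv2.minAreaRect((q[:,:2]*1000).astype(np.float32)),np.median(q[:,2]),q.mean(0).round(4))
    red=ok&((hsv[...,0]<6)|(hsv[...,0]>174))&(hsv[...,1]>150)&(X>.4)&(X<.8)&(Y>-.1)&(Y<.5)
    k,l,s,c=cv2.connectedComponentsWithStats(red.astype(np.uint8))
    for i in range(1,k):
        if s[i,4]>5: print('red',s[i],P[l==i].mean(0).round(4),P[l==i].max(0).round(3))
    w=ok&(Z>.044)&(Z<.055)&(X>.4)&(X<.75)&(Y>-.12)&(Y<.17)&(hsv[...,1]<60)
    q=P[w]; print('mould',w.sum(),cv2.minAreaRect((q[:,:2]*1000).astype(np.float32)),np.median(q[:,2]))
    for nm,(x0,x1,y0,y1) in dict(pig=(.6,.85,.1,.3),cup=(.55,.9,-.4,-.15),jar=(.3,.5,-.4,-.15)).items():
        w=ok&(Z>.04)&(Z<.12)&(X>x0)&(X<x1)&(Y>y0)&(Y<y1)
        if w.sum(): print(nm,w.sum(),P[w].min(0).round(3),P[w].max(0).round(3))
t=dict(np.load('top.npz')); s=dict(np.load('scene.npz'))
A=cv2.resize(t['frame'][130:240,130:310],None,fx=4,fy=4,interpolation=2)[...,::-1]
cv2.imwrite('pics/c1.png',A)
```

```text
top table z 0.0002464933917141199
bar? [144 179  28  48 485] ((513.0792236328125, 308.2559814453125), (145.12283325195312, 31.57411003112793), 23.370967864990234) 0.031181211052172086 [0.5121 0.3072 0.0312]
red [248 148   6   4  15] [0.6577 0.0272 0.0882] [0.662 0.034 0.091]
mould 1149 ((571.0922241210938, 2.4841079711914062), (185.5506591796875, 200.54769897460938), 15.540340423583984) 0.049490086807574496
pig 274 [0.601 0.102 0.041] [0.849 0.299 0.1  ]
cup 329 [ 0.712 -0.335  0.04 ] [ 0.786 -0.257  0.101]
jar 360 [ 0.35  -0.355  0.04 ] [ 0.409 -0.293  0.077]
scene table z 0.0011052287940656602
bar? [316 138  42  31 394] ((515.8746337890625, 306.3537292480469), (143.37832641601562, 34.24221420288086), 22.253679275512695) 0.03203299753905603 [0.5191 0.3058 0.0318]
red [353 165   8   8  41] [0.5896 0.3368 0.0201] [0.601 0.351 0.024]
red [272 206  10   6  28] [0.6587 0.0286 0.0848] [0.667 0.055 0.098]
mould 1259 ((572.0230712890625, 3.4123306274414062), (188.0502471923828, 202.4231719970703), 15.252178192138672) 0.051037197790563926
pig 354 [0.602 0.101 0.04 ] [0.85  0.299 0.1  ]
cup 654 [ 0.714 -0.334  0.04 ] [ 0.791 -0.258  0.099]
jar 375 [ 0.354 -0.357  0.04 ] [ 0.414 -0.297  0.073]
```

View pics/c1.png

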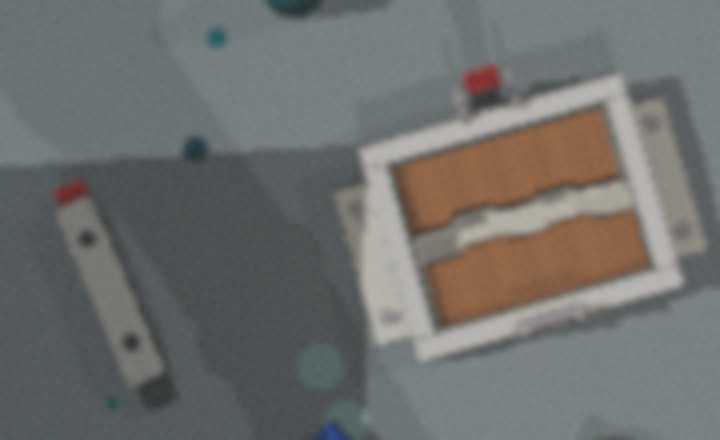

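The crop shows the single bar (grey beam, red end upper-left, dark tongue lower-right) and the orange-brown boards lying in the mould. Next I'll refine both poses.

```bash
cat >> h.py <<'E'
def plan(pos,Rt):
    o=r.get_obs(); R0=R.from_rotvec(o['orientation']); d=np.array(pos)-o['tcp_pos']
    w=np.degrees((R0.inv()*Rt).as_rotvec())
    print('turn',w.round(2),'| shift after turn (mm)',(Rt.inv().apply(d)*1e3).round(1),'| shift now',(R0.inv().apply(d)*1e3).round(1),'| F',o['contact_force'].round(1),'t',round(o['clock'],2),'grip',o['grip_width'],o['gripper_force'])
def tool(yaw,tilt=0):  # tool for bar of yaw, red end raised by tilt (deg); tool x = bar -x
    return R.from_euler('z',yaw,degrees=True)*R.from_euler('y',-tilt,degrees=True)*R.from_matrix(np.diag([-1.,1,-1]))
E
python3 - <<'E'
from h import *
from scipy.optimize import minimize
def ring(p,q):
    c,s=np.cos(p[2]),np.sin(p[2]); d=(q-p[:2]); u=abs(d[:,0]*c+d[:,1]*s); v=abs(-d[:,0]*s+d[:,1]*c)
    out=np.maximum(np.maximum(u-81,v-100),0); inn=np.maximum(np.minimum(65-u,84-v),0)
    return np.minimum(out+inn,6).sum()
def box(p,q):
    c,s=np.cos(p[2]),np.sin(p[2]); d=(q-p[:2]); u=abs(d[:,0]*c+d[:,1]*s); v=abs(-d[:,0]*s+d[:,1]*c)
    return np.minimum(np.maximum(u-72,0)+np.maximum(v-15,0),6).sum()
for n in('top','scene'):
    g=dict(np.load(n+'.npz')); P=cloud(g); X,Y,Z=np.moveaxis(P,-1,0); hsv=cv2.cvtColor(g['frame'],cv2.COLOR_RGB2HSV)
    w=(Z>.045)&(Z<.054)&(X>.4)&(X<.75)&(Y>-.12)&(Y<.17)&(hsv[...,1]<60); q=P[w][:,:2]*1e3
    b=min((minimize(ring,[x,y,.27],args=(q,),method='Nelder-Mead',options=dict(xatol=.01,fatol=.01)) for x in(567,571) for y in(1,4)),key=lambda t:t.fun)
    print(n,'mould',b.x[:2].round(1),np.degrees(b.x[2]).round(2),b.fun/len(q))
    w=(Z>.027)&(Z<.037)&(X>.4)&(X<.65)&(Y>.25)&(Y<.37); q=P[w][:,:2]*1e3
    b=min((minimize(box,[x,y,.39],args=(q,),method='Nelder-Mead',options=dict(xatol=.01,fatol=.01)) for x in(511,516) for y in(304,309)),key=lambda t:t.fun)
    print(n,'bar',b.x[:2].round(1),np.degrees(b.x[2]).round(2),b.fun/len(q),q.mean(0), cv2.fitLine(q.astype(np.float32),1,0,.01,.01).ravel())
plan([.5145+.025*np.cos(.397),.307+.025*np.sin(.397),.10],tool(22.8))
E
```

```text
top mould [5.625e+02 2.000e-01] 15.32 0.03547687982654219
top bar [513.9 308.6] 23.41 0.02539024209019757 [511.94907304 307.28385678] [9.2600918e-01 3.7750092e-01 5.5743921e+02 3.2587955e+02]
scene mould [5.635e+02 2.000e-01] 15.51 0.17302596175472798
scene bar [516.  306.1] 22.42 0.05031930337761358 [518.98905749 306.27247841] [9.2605317e-01 3.7739313e-01 5.2441827e+02 3.0759457e+02]
turn [-9.000e-02 -3.000e-02 -4.439e+01] | shift after turn (mm) [-146.4 -398.4  149.4] | shift now [-383.3 -182.   149.8] | F [-0.8 -0.5  0.1] t 0.1 grip 0.08550637911730924 0.0
```

Emit:
{"name": "arm_command", "arguments": {
  "rows": [
    {"fingers": 1, "x": -0.035, "y": -0.017},
    {"fingers": 1, "x": -0.035, "y": -0.017},
    {"fingers": 1, "x": -0.035, "y": -0.017},
    {"fingers": 1, "x": -0.035, "y": -0.017},
    {"fingers": 1, "x": -0.035, "y": -0.017},
    {"fingers": 1, "x": -0.035, "y": -0.017},
    {"fingers": 1, "x": -0.035, "y": -0.017},
    {"fingers": 1, "x": -0.035, "y": -0.017},
    {"fingers": 1, "x": -0.035, "y": -0.017},
    {"fingers": 1, "x": -0.035, "y": -0.017}
  ]
}}

```text
validation failed for argument at $.ro...
```

Emit:
{"name": "arm_command", "arguments": {
  "rows": [
    {"fingers": 1, "z": 0.02, "az": -6.3},
    {"fingers": 1, "z": 0.02, "az": -6.3},
    {"fingers": 1, "z": 0.02, "az": -6.3},
    {"fingers": 1, "z": 0.02, "az": -6.3},
    {"fingers": 1, "z": 0.02, "az": -6.3},
    {"fingers": 1, "az": -6.3},
    {"fingers": 1, "az": -6.3},
    {"fingers": 1}
  ]
}}

```text
validation failed for argument at $.ro...
```

Run:
```python
from h import *
plan([.515+.025*np.cos(.4),.3073+.025*np.sin(.4),.026],tool(22.9))
```

```text
turn [-9.000e-02 -3.000e-02 -4.449e+01] | shift after turn (mm) [-146.3 -398.5  223.4] | shift now [-383.6 -181.4  223.8] | F [-0.8 -0.5  0.1] t 0.1 grip 0.08550637911730924 0.0
```

The call was rejected before anything moved, probably because every key is needed in each row. I'll try one full row.

Emit:
{"name": "arm_command", "arguments": {
  "rows": [
    {"fingers": 1, "x": -0.035, "y": -0.017, "z": 0, "ax": 0, "ay": 0, "az": 0}
  ]
}}

```text
clock: 0.18
tcp_pos: [0.2665, 0.6042, 0.2492]
orientation: [-0.569, -3.084, -0.003]
contact_force: [-1.9, 0.8, 0.4]
grip_width: 0.0857
gripper_force: 0.0
```

Emit:
{"name": "arm_command", "arguments": {
  "rows": [
    {"fingers": 1, "x": -0.035, "y": -0.017, "z": 0, "ax": 0, "ay": 0, "az": 0},
    {"fingers": 1, "x": -0.035, "y": -0.017, "z": 0, "ax": 0, "ay": 0, "az": 0},
    {"fingers": 1, "x": -0.035, "y": -0.017, "z": 0, "ax": 0, "ay": 0, "az": 0},
    {"fingers": 1, "x": -0.035, "y": -0.017, "z": 0, "ax": 0, "ay": 0, "az": 0},
    {"fingers": 1, "x": -0.035, "y": -0.017, "z": 0, "ax": 0, "ay": 0, "az": 0},
    {"fingers": 1, "x": -0.035, "y": -0.017, "z": 0, "ax": 0, "ay": 0, "az": 0},
    {"fingers": 1, "x": -0.035, "y": -0.017, "z": 0, "ax": 0, "ay": 0, "az": 0},
    {"fingers": 1, "x": -0.035, "y": -0.017, "z": 0, "ax": 0, "ay": 0, "az": 0},
    {"fingers": 1, "x": -0.035, "y": -0.017, "z": 0, "ax": 0, "ay": 0, "az": 0}
  ]
}}

```text
clock: 0.93
tcp_pos: [0.512, 0.339, 0.25]
orientation: [-0.588, -3.086, 0.001]
contact_force: [0.1, 0.2, -0.0]
grip_width: 0.0853
gripper_force: 0.0
```

Emit:
{"name": "arm_command", "arguments": {
  "rows": [
    {"fingers": 1, "x": 0, "y": 0, "z": 0.02, "ax": 0, "ay": 0, "az": -6.3},
    {"fingers": 1, "x": 0, "y": 0, "z": 0.02, "ax": 0, "ay": 0, "az": -6.3},
    {"fingers": 1, "x": 0, "y": 0, "z": 0.02, "ax": 0, "ay": 0, "az": -6.3},
    {"fingers": 1, "x": 0, "y": 0, "z": 0.02, "ax": 0, "ay": 0, "az": -6.3},
    {"fingers": 1, "x": 0, "y": 0, "z": 0.02, "ax": 0, "ay": 0, "az": -6.3},
    {"fingers": 1, "x": 0, "y": 0, "z": 0, "ax": 0, "ay": 0, "az": -6.3},
    {"fingers": 1, "x": 0, "y": 0, "z": 0, "ax": 0, "ay": 0, "az": -6.3},
    {"fingers": 1, "x": 0, "y": 0, "z": 0, "ax": 0, "ay": 0, "az": 0}
  ]
}}

```text
clock: 1.6
tcp_pos: [0.5109, 0.3403, 0.1494]
orientation: [0.618, -3.078, 0.001]
contact_force: [0.3, 0.5, 0.9]
grip_width: 0.0853
gripper_force: 0.0
```

Run:
```python
from h import *
plan([.515+.025*np.cos(.4),.3073+.025*np.sin(.4),.026],tool(22.9))
```

```text
turn [-0.01 -0.1  -0.18] | shift after turn (mm) [-15.9 -32.  123.4] | shift now [-16.2 -31.9 123.3] | F [0.3 0.5 0.9] t 1.6 grip 0.08532861848732726 0.0
```

Emit:
{"name": "arm_command", "arguments": {
  "rows": [
    {"fingers": 1, "x": -0.008, "y": -0.016, "z": 0.01, "ax": 0, "ay": 0, "az": 0},
    {"fingers": 1, "x": -0.008, "y": -0.016, "z": 0.01, "ax": 0, "ay": 0, "az": 0},
    {"fingers": 1, "x": 0, "y": 0, "z": 0.02, "ax": 0, "ay": 0, "az": 0},
    {"fingers": 1, "x": 0, "y": 0, "z": 0.02, "ax": 0, "ay": 0, "az": 0},
    {"fingers": 1, "x": 0, "y": 0, "z": 0.02, "ax": 0, "ay": 0, "az": 0},
    {"fingers": 1, "x": 0, "y": 0, "z": 0.02, "ax": 0, "ay": 0, "az": 0},
    {"fingers": 1, "x": 0, "y": 0, "z": 0.015, "ax": 0, "ay": 0, "az": 0},
    {"fingers": 1, "x": 0, "y": 0, "z": 0.008, "ax": 0, "ay": 0, "az": 0},
    {"fingers": 1, "x": 0, "y": 0, "z": 0, "ax": 0, "ay": 0, "az": 0}
  ]
}}

```text
clock: 2.35
tcp_pos: [0.5372, 0.3167, 0.0255]
orientation: [0.609, -3.079, 0.002]
contact_force: [0.3, 0.2, 0.5]
grip_width: 0.0851
gripper_force: 0.0
```

Emit:
{"name": "arm_command", "arguments": {
  "rows": [
    {"fingers": -1, "x": 0, "y": 0, "z": 0, "ax": 0, "ay": 0, "az": 0},
    {"fingers": -1, "x": 0, "y": 0, "z": 0, "ax": 0, "ay": 0, "az": 0},
    {"fingers": -1, "x": 0, "y": 0, "z": 0, "ax": 0, "ay": 0, "az": 0},
    {"fingers": -1, "x": 0, "y": 0, "z": 0, "ax": 0, "ay": 0, "az": 0},
    {"fingers": -1, "x": 0, "y": 0, "z": 0, "ax": 0, "ay": 0, "az": 0},
    {"fingers": -1, "x": 0, "y": 0, "z": 0, "ax": 0, "ay": 0, "az": 0},
    {"fingers": -1, "x": 0, "y": 0, "z": 0, "ax": 0, "ay": 0, "az": 0},
    {"fingers": -1, "x": 0, "y": 0, "z": 0, "ax": 0, "ay": 0, "az": 0}
  ],
  "grip_force": 80
}}

```text
clock: 3.02
tcp_pos: [0.539, 0.3179, 0.0286]
orientation: [-0.612, 3.08, 0.001]
contact_force: [-1.3, 0.6, 5.5]
grip_width: 0.0285
gripper_force: 80.0
```

Run:
```python
from h import *
plan([.515+.025*np.cos(.4),.3073+.025*np.sin(.4),.026],tool(22.9))
g=grab('scene'); save(g,'s1.png',(230,80,450,240,3.5))
```

```text
turn [ 0.03  0.11 -0.41] | shift after turn (mm) [ 1.2 -0.4  2.6] | shift now [ 1.2 -0.4  2.6] | F [-1.3  0.6  5.5] t 3.02 grip 0.028520509068852114 79.95110034942627
```

View pics/s1.png

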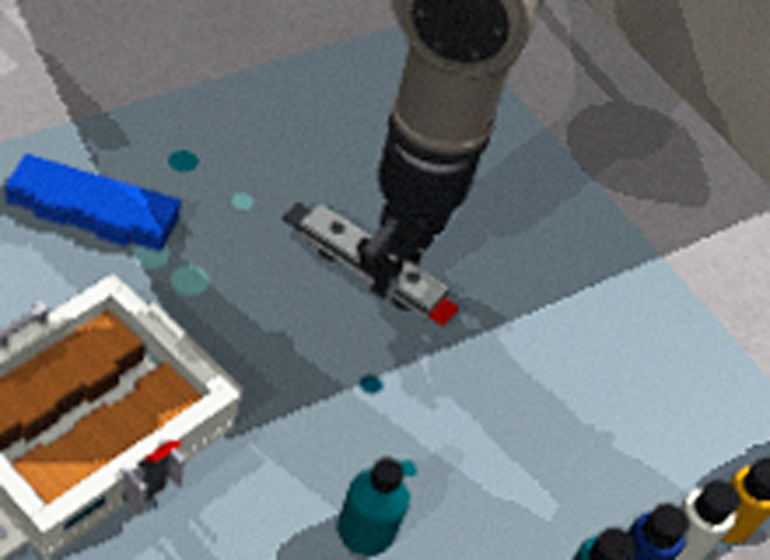

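The picture shows the jaws closed on the beam midway between centre and red end, with the bar at about (370,270). I'll lift it and measure how it sits in the hand.

Emit:
{"name": "arm_command", "arguments": {
  "rows": [
    {"fingers": -1, "x": 0, "y": 0, "z": -0.02, "ax": 0, "ay": 0, "az": 0},
    {"fingers": -1, "x": 0, "y": 0, "z": -0.03, "ax": 0, "ay": 0, "az": 0},
    {"fingers": -1, "x": 0, "y": 0, "z": -0.03, "ax": 0, "ay": 0, "az": 0},
    {"fingers": -1, "x": 0, "y": 0, "z": -0.03, "ax": 0, "ay": 0, "az": 0},
    {"fingers": -1, "x": 0, "y": 0, "z": -0.03, "ax": 0, "ay": 0, "az": 0},
    {"fingers": -1, "x": 0, "y": 0, "z": -0.02, "ax": 0, "ay": 0, "az": 0},
    {"fingers": -1, "x": 0, "y": 0, "z": 0, "ax": 0, "ay": 0, "az": 0},
    {"fingers": -1, "x": 0, "y": 0, "z": 0, "ax": 0, "ay": 0, "az": 0}
  ]
}}

```text
clock: 3.73
tcp_pos: [0.5385, 0.3175, 0.1879]
orientation: [-0.613, 3.08, 0.001]
contact_force: [0.6, -0.5, -4.3]
grip_width: 0.0287
gripper_force: 80.0
```

```bash
cat >> h.py <<'E'
G=np.array([26.2,0,28.6])/1e3   # TCP in bar frame
M=np.array([.563,.0002]); YAW=15.4
def target(a,y,bz,tilt,yaw=YAW):  # bar origin in mould frame (mm) -> TCP pos
    Rb=R.from_euler('z',yaw,degrees=True)*R.from_euler('y',-tilt,degrees=True)
    Rm=R.from_euler('z',YAW,degrees=True)
    return np.r_[M,0]+Rm.apply(np.array([a,y,bz])/1e3)+Rb.apply(G), tool(yaw,tilt)
def gap(tilt,back=0,marg=1.): # bar origin (x,z) with tongue mid-gap, backed off along bar x
    t=np.radians(tilt);c,s=np.cos(t),np.sin(t); m=(16*c-4*s-12)/2
    r1=12-m-81*s; r2=-76-marg+77*c-16*s
    a=s*r1-c*r2; d=c*r1+s*r2
    return a+back*c, 50-d+back*s
E
python3 - <<'E'
from h import *
o=r.get_obs(); Rt=R.from_rotvec(o['orientation']); Rb=Rt*R.from_matrix(np.diag([-1.,1,-1]))
g=grab('top'); g2=grab('scene')
for n,g in(('top',g),('scene',g2)):
    P=cloud(g); hsv=cv2.cvtColor(g['frame'],cv2.COLOR_RGB2HSV)
    q=(Rb.inv().apply((P-o['tcp_pos']).reshape(-1,3))+G).reshape(P.shape)*1e3
    m=(q[...,2]>5)&(q[...,2]<40)&(abs(q[...,1])<22)&(abs(q[...,0])<110)
    top=m&(abs(q[...,0])<72)&(q[...,2]>26)&(abs(q[...,1])<14)&((q[...,0]<5)|(q[...,0]>50))
    l=q[top]; A=np.c_[l[:,0],np.ones(len(l))]
    print(n,len(l),'z fit',np.linalg.lstsq(A,l[:,2],rcond=None)[0],'y fit',np.linalg.lstsq(A,l[:,1],rcond=None)[0],'xrange all',q[m][:,0].min(),q[m][:,0].max())
    red=m&((hsv[...,0]<6)|(hsv[...,0]>174))&(hsv[...,1]>150); print('red',red.sum(),q[red].mean(0) if red.any() else '')
for t,b in((18,24),(18,0),(15,0),(10,0)): print(t,b,gap(t,b))
a,z=gap(18,26); plan(*target(a,0,z+60,0))
E
```

```text
top 283 z fit [-9.28333233e-03  3.12033140e+01] y fit [-1.96827994e-04 -1.40649824e+00] xrange all -94.69885621381279 87.73302065098245
red 0 
scene 178 z fit [-3.21877928e-03  3.05501537e+01] y fit [ 0.0038238  -1.34489106] xrange all -95.4112861781277 86.86077965640368
red 41 [80.02400021 -3.37539861 18.13820911]
18 24 (np.float64(26.779172048104414), np.float64(73.4434164133496))
18 0 (np.float64(3.953815657020728), np.float64(66.02700854835086))
15 0 (np.float64(3.9010568398880645), np.float64(61.57829998455311))
10 0 (np.float64(3.263637374033351), np.float64(54.22761978631593))
turn [-0.05 -0.18  7.11] | shift after turn (mm) [   4.2 -311.9   22.8] | shift now [  42.7 -309.    23.1] | F [-0.6  0.4 -4.1] t 3.83 grip 0.028603589288246165 79.91802334785461
```

Emit:
{"name": "arm_command", "arguments": {
  "rows": [
    {"fingers": -1, "x": 0.005, "y": -0.034, "z": 0, "ax": 0, "ay": 0, "az": 0},
    {"fingers": -1, "x": 0.005, "y": -0.034, "z": 0, "ax": 0, "ay": 0, "az": 0},
    {"fingers": -1, "x": 0.005, "y": -0.034, "z": 0, "ax": 0, "ay": 0, "az": 0},
    {"fingers": -1, "x": 0.005, "y": -0.034, "z": 0, "ax": 0, "ay": 0, "az": 0},
    {"fingers": -1, "x": 0.005, "y": -0.034, "z": 0, "ax": 0, "ay": 0, "az": 0},
    {"fingers": -1, "x": 0.005, "y": -0.034, "z": 0, "ax": 0, "ay": 0, "az": 0},
    {"fingers": -1, "x": 0.005, "y": -0.034, "z": 0, "ax": 0, "ay": 0, "az": 0},
    {"fingers": -1, "x": 0.005, "y": -0.034, "z": 0, "ax": 0, "ay": 0, "az": 0},
    {"fingers": -1, "x": 0.003, "y": -0.034, "z": 0, "ax": 0, "ay": 0, "az": 0},
    {"fingers": -1, "x": 0, "y": 0, "z": 0, "ax": 0, "ay": 0, "az": 7.1}
  ]
}}

```text
clock: 4.67
tcp_pos: [0.6159, 0.0072, 0.1852]
orientation: [0.407, -3.112, 0.009]
contact_force: [0.3, -2.7, -3.3]
grip_width: 0.0288
gripper_force: 80.1
```

```bash
sed -i 's/^G=.*/G=np.array([26.8,1.4,29.3])\/1e3/' h.py
python3 - <<'E'
from h import *
a,z=gap(18,26); plan(*target(a,0,z+30,18))
E
```

```text
turn [ -0.39 -18.22  -0.45] | shift after turn (mm) [21.3  8.7 40.4] | shift now [ 7.7  8.9 44.9] | F [ 0.3 -2.7 -3.3] t 4.67 grip 0.028815346962950246 80.1332938671112
```

Emit:
{"name": "arm_command", "arguments": {
  "rows": [
    {"fingers": -1, "x": 0, "y": 0, "z": 0, "ax": 0, "ay": -4.5, "az": 0},
    {"fingers": -1, "x": 0, "y": 0, "z": 0, "ax": 0, "ay": -4.5, "az": 0},
    {"fingers": -1, "x": 0, "y": 0, "z": 0, "ax": 0, "ay": -4.5, "az": 0},
    {"fingers": -1, "x": 0, "y": 0, "z": 0, "ax": 0, "ay": -4.5, "az": 0},
    {"fingers": -1, "x": 0, "y": 0, "z": 0, "ax": 0, "ay": 0, "az": 0},
    {"fingers": -1, "x": 0, "y": 0, "z": 0, "ax": 0, "ay": 0, "az": 0}
  ]
}}

```text
clock: 5.17
tcp_pos: [0.6135, 0.0177, 0.1852]
orientation: [-0.379, 2.81, 0.06]
contact_force: [0.1, 0.5, -3.4]
grip_width: 0.0286
gripper_force: 80.2
```

Run:
```python
from h import *
a,z=gap(18,26); plan(*target(a,0,z+30,18))
```

```text
turn [ 0.04 -0.36 -0.04] | shift after turn (mm) [21.7 -2.  40.3] | shift now [21.5 -2.1 40.4] | F [ 0.1  0.5 -3.4] t 5.17 grip 0.02857486979489297 80.16551613807678
```

Emit:
{"name": "arm_command", "arguments": {
  "rows": [
    {"fingers": -1, "x": 0.0055, "y": -0.0005, "z": 0.01, "ax": 0, "ay": 0, "az": 0},
    {"fingers": -1, "x": 0.0055, "y": -0.0005, "z": 0.01, "ax": 0, "ay": 0, "az": 0},
    {"fingers": -1, "x": 0.0055, "y": -0.0005, "z": 0.01, "ax": 0, "ay": 0, "az": 0},
    {"fingers": -1, "x": 0.005, "y": -0.0005, "z": 0.01, "ax": 0, "ay": 0, "az": 0},
    {"fingers": -1, "x": 0, "y": 0, "z": 0, "ax": 0, "ay": 0, "az": 0},
    {"fingers": -1, "x": 0, "y": 0, "z": 0, "ax": 0, "ay": 0, "az": 0}
  ]
}}

```text
clock: 5.67
tcp_pos: [0.6086, 0.0146, 0.1416]
orientation: [-0.38, 2.807, 0.06]
contact_force: [0.9, 0.2, -3.3]
grip_width: 0.0286
gripper_force: 80.1
```

```bash
cat > meas.py <<'E'
from h import *
def meas(pic=None,crop=(180,120,340,250,4.5)):
    o=r.get_obs(); Rt=R.from_rotvec(o['orientation']); Rb=Rt*R.from_matrix(np.diag([-1.,1,-1]))
    Rm=R.from_euler('z',YAW,degrees=True)
    b=Rm.inv().apply(o['tcp_pos']-Rb.apply(G)-np.r_[M,0])*1e3; print('bar in mould (kin)',b.round(1),(Rm.inv()*Rb).as_euler('ZYX',degrees=True).round(2))
    for n in('top','scene'):
        g=grab(n); P=cloud(g); hsv=cv2.cvtColor(g['frame'],cv2.COLOR_RGB2HSV)
        q=(Rb.inv().apply((P-o['tcp_pos']).reshape(-1,3))+G).reshape(P.shape)*1e3
        m=(q[...,2]>9)&(q[...,2]<40)&(abs(q[...,1])<18)&(abs(q[...,0])<110)
        top=m&(abs(q[...,0])<72)&(q[...,2]>27)&((q[...,0]<5)|(q[...,0]>52))
        l=q[top]
        if len(l)>20:
            A=np.c_[l[:,0],np.ones(len(l))]; f=lambda k:np.linalg.lstsq(A,l[:,k],rcond=None)[0].round(3)
            print(n,len(l),'z',f(2),'y',f(1),'x',q[m][:,0].min().round(1),q[m][:,0].max().round(1))
        red=m&((hsv[...,0]<6)|(hsv[...,0]>174))&(hsv[...,1]>150)&(q[...,0]>60); print('red',red.sum(),q[red].mean(0).round(1) if red.any() else '')
        if n=='scene' and pic: save(g,pic,crop)
E
python3 - <<'E'
from meas import *
meas('s2.png')
a,z=gap(18,26); plan(*target(a,0,z,18))
E
```

```text
bar in mould (kin) [ 31.2   0.3 105.5] [  0.03 -17.82   0.03]
top 80 z [ 0.091 27.328] y [ 0.032 -1.336] x 36.5 88.4
red 22 [80.   2.9 20.4]
scene 109 z [-8.0000e-03  3.4992e+01] y [-0.006 -1.058] x -58.8 91.3
red 54 [84.6 -0.5 21.9]
turn [0.01 0.01 0.04] | shift after turn (mm) [13.4 -0.1 30.2] | shift now [13.4 -0.1 30.1] | F [ 0.  -0.3 -2.8] t 5.77 grip 0.02801251728203081 80.06028056144714
```

View pics/s2.png

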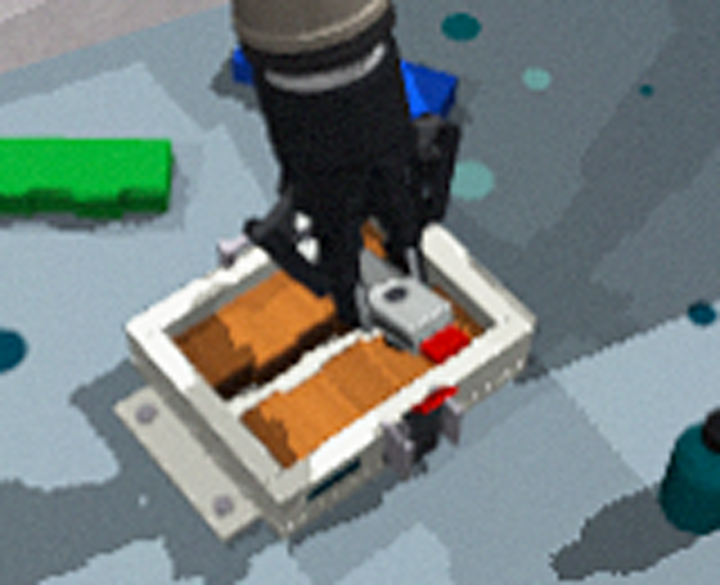

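The picture shows the tilted bar over the mould, with its red end at (445,345) above the catch tab at (435,400) and the boards in place. I'll lower it to the entry pose.

Emit:
{"name": "arm_command", "arguments": {
  "rows": [
    {"fingers": -1, "x": 0.003, "y": 0, "z": 0.007, "ax": 0, "ay": 0, "az": 0},
    {"fingers": -1, "x": 0.003, "y": 0, "z": 0.007, "ax": 0, "ay": 0, "az": 0},
    {"fingers": -1, "x": 0.003, "y": 0, "z": 0.006, "ax": 0, "ay": 0, "az": 0},
    {"fingers": -1, "x": 0.002, "y": 0, "z": 0.005, "ax": 0, "ay": 0, "az": 0},
    {"fingers": -1, "x": 0.002, "y": 0, "z": 0.005, "ax": 0, "ay": 0, "az": 0},
    {"fingers": -1, "x": 0, "y": 0, "z": 0, "ax": 0, "ay": 0, "az": 0},
    {"fingers": -1, "x": 0, "y": 0, "z": 0, "ax": 0, "ay": 0, "az": 0}
  ]
}}

```text
clock: 6.35
tcp_pos: [0.6052, 0.0133, 0.1096]
orientation: [-0.379, 2.805, 0.06]
contact_force: [0.6, 0.5, -4.2]
grip_width: 0.0286
gripper_force: 80.2
```

Run:
```python
from meas import *
meas()
a,z=gap(18,26); plan(*target(a,0,z,18))
a,z=gap(18,0); plan(*target(a,0,z,18))
g=dict(np.load('top.npz')); save(g,'t2.png',(200,120,320,220,6))
```

```text
bar in mould (kin) [27.7  0.  73.4] [  0.   -17.95   0.02]
top 76 z [6.0000e-03 3.2128e+01] y [ 0.091 -4.864] x 36.9 88.8
red 22 [80.2  2.4 20.3]
scene 108 z [-1.0000e-02  3.4433e+01] y [ 0.02  -2.672] x -109.7 90.6
red 49 [84.3 -0.8 21.5]
turn [-0.    0.02  0.  ] | shift after turn (mm) [-0.4  0.1  0.2] | shift now [-0.4  0.1  0.2] | F [-0.4 -0.1 -3.2] t 6.45 grip 0.028439947982927958 80.18352627754211
turn [-0.    0.02  0.  ] | shift after turn (mm) [25.6  0.1  0.2] | shift now [25.6  0.1  0.2] | F [-0.4 -0.1 -3.2] t 6.45 grip 0.028439947982927958 80.18352627754211
```

View pics/t2.png

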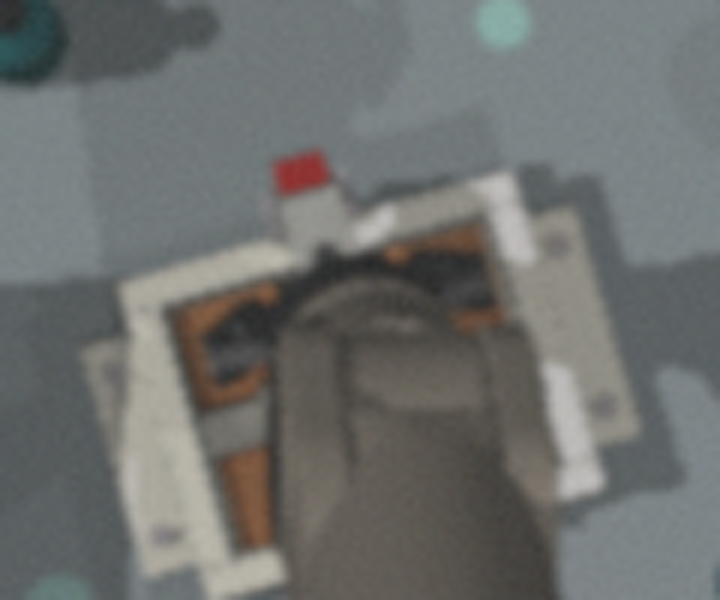

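The view shows the bar over the +x wall, with its red end at (300,172) in line with the catch, and there is no contact force. I'll slide the tongue in slowly.

Emit:
{"name": "arm_command", "arguments": {
  "rows": [
    {"fingers": -1, "x": 0.003, "y": 0, "z": 0, "ax": 0, "ay": 0, "az": 0},
    {"fingers": -1, "x": 0.003, "y": 0, "z": 0, "ax": 0, "ay": 0, "az": 0},
    {"fingers": -1, "x": 0.003, "y": 0, "z": 0, "ax": 0, "ay": 0, "az": 0},
    {"fingers": -1, "x": 0.003, "y": 0, "z": 0, "ax": 0, "ay": 0, "az": 0},
    {"fingers": -1, "x": 0, "y": 0, "z": 0, "ax": 0, "ay": 0, "az": 0}
  ]
}}

```text
clock: 6.87
tcp_pos: [0.5935, 0.01, 0.106]
orientation: [-0.379, 2.805, 0.06]
contact_force: [-0.6, -0.2, -3.9]
grip_width: 0.0287
gripper_force: 80.2
```

Emit:
{"name": "arm_command", "arguments": {
  "rows": [
    {"fingers": -1, "x": 0.002, "y": 0, "z": 0, "ax": 0, "ay": 0, "az": 0},
    {"fingers": -1, "x": 0.002, "y": 0, "z": 0, "ax": 0, "ay": 0, "az": 0},
    {"fingers": -1, "x": 0.002, "y": 0, "z": 0, "ax": 0, "ay": 0, "az": 0},
    {"fingers": -1, "x": 0, "y": 0, "z": 0, "ax": 0, "ay": 0, "az": 0}
  ]
}}

```text
clock: 7.2
tcp_pos: [0.5884, 0.0086, 0.1042]
orientation: [-0.379, 2.805, 0.06]
contact_force: [0.5, -0.1, -3.3]
grip_width: 0.0281
gripper_force: 80.2
```

Emit:
{"name": "arm_command", "arguments": {
  "rows": [
    {"fingers": -1, "x": 0.002, "y": 0, "z": 0, "ax": 0, "ay": 0, "az": 0},
    {"fingers": -1, "x": 0.002, "y": 0, "z": 0, "ax": 0, "ay": 0, "az": 0},
    {"fingers": -1, "x": 0.002, "y": 0, "z": 0, "ax": 0, "ay": 0, "az": 0},
    {"fingers": -1, "x": 0, "y": 0, "z": 0, "ax": 0, "ay": 0, "az": 0}
  ]
}}

```text
clock: 7.53
tcp_pos: [0.5828, 0.0071, 0.1024]
orientation: [-0.379, 2.805, 0.06]
contact_force: [-1.0, -0.5, -3.7]
grip_width: 0.0286
gripper_force: 80.2
```

Emit:
{"name": "arm_command", "arguments": {
  "rows": [
    {"fingers": -1, "x": 0.001, "y": 0, "z": 0, "ax": 0, "ay": 0, "az": 0},
    {"fingers": -1, "x": 0.001, "y": 0, "z": 0, "ax": 0, "ay": 0, "az": 0},
    {"fingers": -1, "x": 0, "y": 0, "z": 0, "ax": 0, "ay": 0, "az": 0}
  ]
}}

```text
clock: 7.78
tcp_pos: [0.5814, 0.0067, 0.1019]
orientation: [-0.379, 2.804, 0.06]
contact_force: [-0.2, 0.4, -3.8]
grip_width: 0.0284
gripper_force: 80.2
```

Run:
```python
from meas import *
meas('s3.png')
a,z=gap(18,0); plan(*target(a,0,z,18))
```

```text
bar in mould (kin) [ 3.  -0.  65.8] [ 1.000e-02 -1.799e+01  1.000e-02]
top 76 z [2.2000e-02 3.1386e+01] y [ 0.052 -2.454] x 35.7 88.4
red 25 [80.8  2.4 20.8]
scene 106 z [-1.3000e-02  3.4285e+01] y [ 0.019 -1.775] x -60.9 90.3
red 46 [84.1 -0.4 21. ]
turn [0.   0.   0.01] | shift after turn (mm) [-0.7  0.   0.1] | shift now [-0.7  0.   0.1] | F [-0.8 -0.2 -3.5] t 7.88 grip 0.028567695535673746 80.18308639526367
```

View pics/s3.png

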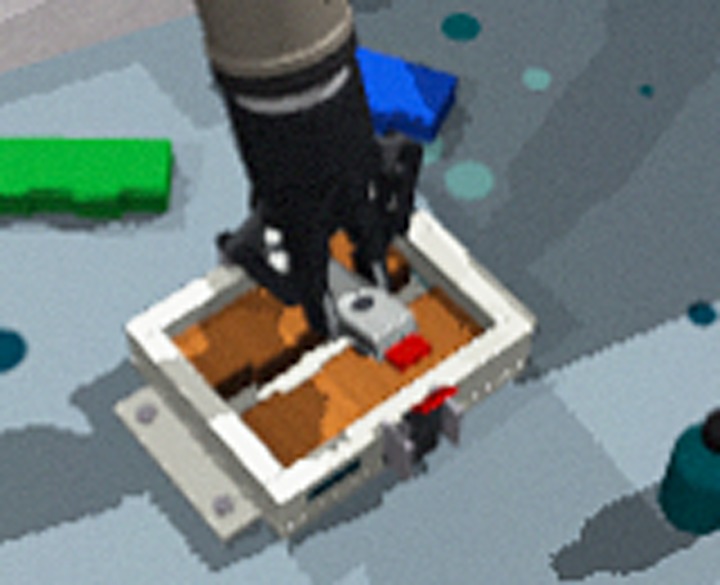

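The red end at (408,352) is now inboard of the catch tab at (435,400). I'll push gently until the beam's end meets the rod.

Emit:
{"name": "arm_command", "arguments": {
  "rows": [
    {"fingers": -1, "x": 0.001, "y": 0, "z": 0, "ax": 0, "ay": 0, "az": 0},
    {"fingers": -1, "x": 0, "y": 0, "z": 0, "ax": 0, "ay": 0, "az": 0}
  ]
}}

```text
clock: 8.05
tcp_pos: [0.5811, 0.0066, 0.102]
orientation: [-0.379, 2.803, 0.06]
contact_force: [0.4, 0.4, -3.2]
grip_width: 0.0286
gripper_force: 80.2
```

Emit:
{"name": "arm_command", "arguments": {
  "rows": [
    {"fingers": -1, "x": 0.001, "y": 0, "z": 0, "ax": 0, "ay": 0, "az": 0},
    {"fingers": -1, "x": 0, "y": 0, "z": 0, "ax": 0, "ay": 0, "az": 0}
  ]
}}

```text
clock: 8.22
tcp_pos: [0.581, 0.0066, 0.1021]
orientation: [-0.379, 2.801, 0.06]
contact_force: [3.6, 0.5, -2.7]
grip_width: 0.0286
gripper_force: 80.1
```

The arm stalls with about 4 N, so the beam's end is against the rod and the tongue is under it. Next I'll plan the press-down arc.

```bash
cat > arc.py <<'E'
from h import *
def arc(tilts,marg=1.2,off=-.4):
    o=r.get_obs(); p=o['tcp_pos']; Rc=R.from_rotvec(o['orientation'])
    for t in tilts:
        a,z=gap(t,0,marg); P,Q=target(a+off,0,z if t>0 else 38,t)
        print(t,'bar',round(a+off,1),round(z,1),'shift',(Rc.inv().apply(P-p)*1e3).round(1),'turn',np.degrees((Rc.inv()*Q).as_rotvec()).round(2)); p,Rc=P,Q
E
python3 -c "
from arc import *
arc([18,15,12,9,6,3,0])"
```

```text
18 bar 3.7 66.1 shift [-1.1  0.   0.2] turn [-0.01  0.15  0.02]
15 bar 3.7 61.6 shift [-0.1 -0.   5.7] turn [ 0.  3. -0.]
12 bar 3.4 57.2 shift [-0.1  0.   5.6] turn [-0.  3. -0.]
9 bar 2.9 52.8 shift [-0.1 -0.   5.6] turn [-0.  3. -0.]
6 bar 2.1 48.5 shift [-0.  -0.   5.6] turn [0. 3. 0.]
3 bar 1.0 44.2 shift [-0.   0.   5.6] turn [0. 3. 0.]
0 bar -0.2 40.0 shift [ 0.1 -0.   7.6] turn [0. 3. 0.]
```

Emit:
{"name": "arm_command", "arguments": {
  "rows": [
    {"fingers": -1, "x": -0.003, "y": 0, "z": 0, "ax": 0, "ay": 0, "az": 0},
    {"fingers": -1, "x": 0, "y": 0, "z": 0.0028, "ax": 0, "ay": 1.5, "az": 0},
    {"fingers": -1, "x": 0, "y": 0, "z": 0.0028, "ax": 0, "ay": 1.5, "az": 0},
    {"fingers": -1, "x": 0, "y": 0, "z": 0.0028, "ax": 0, "ay": 1.5, "az": 0},
    {"fingers": -1, "x": 0, "y": 0, "z": 0.0028, "ax": 0, "ay": 1.5, "az": 0},
    {"fingers": -1, "x": 0, "y": 0, "z": 0.0028, "ax": 0, "ay": 1.5, "az": 0},
    {"fingers": -1, "x": 0, "y": 0, "z": 0.0028, "ax": 0, "ay": 1.5, "az": 0},
    {"fingers": -1, "x": 0, "y": 0, "z": 0, "ax": 0, "ay": 0, "az": 0}
  ],
  "grip_force": 110
}}

```text
clock: 8.88
tcp_pos: [0.5867, 0.0085, 0.0854]
orientation: [-0.402, 2.961, 0.031]
contact_force: [0.2, 0.6, -3.1]
grip_width: 0.0279
gripper_force: 112.2
```

```bash
python3 -c "
from meas import *
from arc import *
arc([9,6,3,0]); meas()"
```

```text
9 bar 2.9 52.8 shift [ 0.2 -0.3 -0.5] turn [ 0.01 -0.11  0.05]
6 bar 2.1 48.5 shift [-0.  -0.   5.6] turn [0. 3. 0.]
3 bar 1.0 44.2 shift [-0.   0.   5.6] turn [0. 3. 0.]
0 bar -0.2 40.0 shift [ 0.1 -0.   7.6] turn [0. 3. 0.]
bar in mould (kin) [ 3.1  0.3 52.4] [ 0.05 -8.89  0.01]
top 46 z [-1.4000e-02  3.3584e+01] y [  0.218 -15.216] x 58.8 108.1
red 26 [83.2  2.9 20. ]
scene 131 z [-0.    33.579] y [ 0.043 -4.125] x -94.0 109.6
red 70 [89.1 -0.3 22.7]
```

Emit:
{"name": "arm_command", "arguments": {
  "rows": [
    {"fingers": -1, "x": 0, "y": 0, "z": 0.0028, "ax": 0, "ay": 1.5, "az": 0},
    {"fingers": -1, "x": 0, "y": 0, "z": 0.0028, "ax": 0, "ay": 1.5, "az": 0},
    {"fingers": -1, "x": 0, "y": 0, "z": 0, "ax": 0, "ay": 0, "az": 0}
  ]
}}

```text
clock: 9.23
tcp_pos: [0.587, 0.0081, 0.0802]
orientation: [-0.407, 3.012, 0.021]
contact_force: [-1.8, -0.5, -3.5]
grip_width: 0.0275
gripper_force: 112.4
```

Emit:
{"name": "arm_command", "arguments": {
  "rows": [
    {"fingers": -1, "x": 0, "y": 0, "z": 0.0028, "ax": 0, "ay": 1.5, "az": 0},
    {"fingers": -1, "x": 0, "y": 0, "z": 0.0028, "ax": 0, "ay": 1.5, "az": 0},
    {"fingers": -1, "x": 0, "y": 0, "z": 0, "ax": 0, "ay": 0, "az": 0}
  ]
}}

```text
clock: 9.48
tcp_pos: [0.5877, 0.008, 0.0751]
orientation: [-0.414, 3.062, 0.01]
contact_force: [-4.2, -2.0, 1.1]
grip_width: 0.0278
gripper_force: 112.7
```

```bash
python3 -c "
from arc import *
arc([3,0])"
```

```text
3 bar 1.0 44.2 shift [-0.4  0.4  0.2] turn [-0.01 -0.03 -0.01]
0 bar -0.2 40.0 shift [ 0.1 -0.   7.6] turn [0. 3. 0.]
```

Emit:
{"name": "arm_command", "arguments": {
  "rows": [
    {"fingers": -1, "x": 0, "y": 0, "z": 0.0025, "ax": 0, "ay": 1, "az": 0},
    {"fingers": -1, "x": 0, "y": 0, "z": 0.0025, "ax": 0, "ay": 1, "az": 0},
    {"fingers": -1, "x": 0, "y": 0, "z": 0.0025, "ax": 0, "ay": 1, "az": 0},
    {"fingers": -1, "x": 0, "y": 0, "z": 0, "ax": 0, "ay": 0, "az": 0}
  ]
}}

```text
clock: 9.82
tcp_pos: [0.5884, 0.009, 0.0668]
orientation: [0.422, -3.113, -0.0]
contact_force: [1.3, 0.9, -3.6]
grip_width: 0.0278
gripper_force: 112.2
```

```bash
python3 -c "
from meas import *
from arc import *
arc([0]); meas()"
```

```text
0 bar -0.2 40.0 shift [ 0.2 -0.3 -0.5] turn [ 0.01 -0.03  0.04]
bar in mould (kin) [-0.   0.3 37.5] [0.04 0.03 0.01]
red 0 
scene 194 z [-0.    33.327] y [ 0.019 -2.662] x -94.1 103.2
red 34 [82.3 -0.5 24.3]
```

Emit:
{"name": "arm_command", "arguments": {
  "rows": [
    {"fingers": -1, "x": 0, "y": 0, "z": 0.001, "ax": 0, "ay": 0, "az": 0},
    {"fingers": -1, "x": 0, "y": 0, "z": 0.001, "ax": 0, "ay": 0, "az": 0},
    {"fingers": -1, "x": 0, "y": 0, "z": 0, "ax": 0, "ay": 0.7, "az": 0},
    {"fingers": -1, "x": 0, "y": 0, "z": 0, "ax": 0, "ay": 0, "az": 0}
  ]
}}

```text
clock: 10.25
tcp_pos: [0.5885, 0.0088, 0.0667]
orientation: [0.42, -3.102, 0.002]
contact_force: [-4.6, 0.0, 8.0]
grip_width: 0.0279
gripper_force: 113.8
```

```bash
python3 -c "
from meas import *
meas('s4.png',(235,160,320,235,9))"
```

```text
bar in mould (kin) [-0.3  0.1 37.7] [0.03 0.65 0.01]
red 0 
scene 188 z [1.0000e-02 3.3627e+01] y [ 0.017 -2.378] x -96.1 102.9
red 36 [82.5 -1.5 25. ]
```

View pics/s4.png

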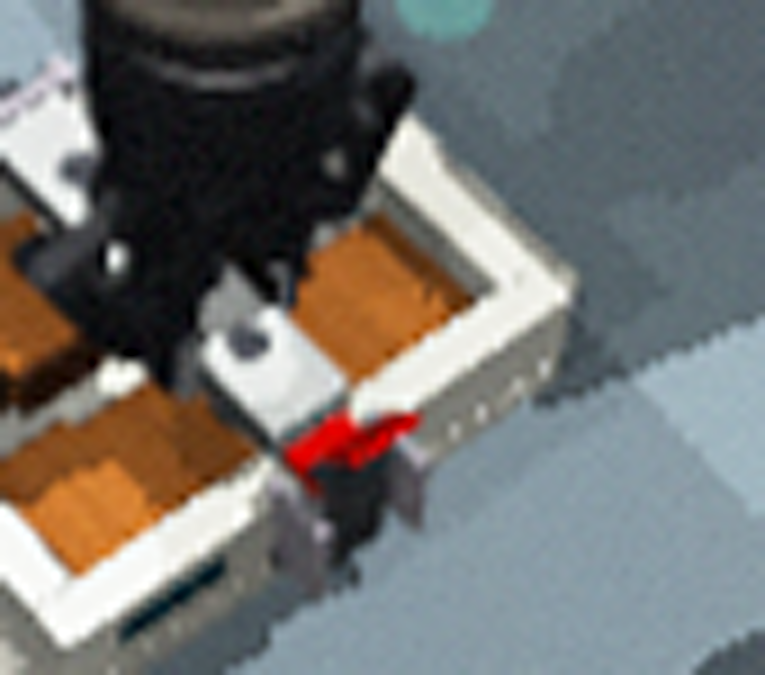

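The bar lies flat on both walls, with its red end at (310,450) behind the catch tab at (390,430). Its x is near the low side of the 0 to 4 mm range, so I'll relax the press and slide it about 2 mm toward the catch.

Emit:
{"name": "arm_command", "arguments": {
  "rows": [
    {"fingers": -1, "x": 0, "y": 0, "z": -0.0015, "ax": 0, "ay": -0.7, "az": 0},
    {"fingers": -1, "x": -0.001, "y": 0, "z": 0, "ax": 0, "ay": 0, "az": 0},
    {"fingers": -1, "x": -0.001, "y": 0, "z": 0, "ax": 0, "ay": 0, "az": 0},
    {"fingers": -1, "x": 0, "y": 0, "z": 0, "ax": 0, "ay": 0, "az": 0},
    {"fingers": -1, "x": 0, "y": 0, "z": 0, "ax": 0, "ay": 0, "az": 0}
  ]
}}

```text
clock: 10.77
tcp_pos: [0.5901, 0.0092, 0.0667]
orientation: [0.421, -3.113, -0.0]
contact_force: [0.6, -0.1, -3.1]
grip_width: 0.0275
gripper_force: 112.3
```

```bash
python3 -c "
from meas import *
meas()
Rm=R.from_euler('z',YAW,degrees=True)
print(r.get_obs()['contact_force'])
for f in('scene',):
  g=dict(np.load(f+'.npz')); P=cloud(g); hsv=cv2.cvtColor(g['frame'],cv2.COLOR_RGB2HSV)
  q=Rm.inv().apply((P-np.r_[M,0]).reshape(-1,3)).reshape(P.shape)*1e3
  m=((hsv[...,0]<6)|(hsv[...,0]>174))&(hsv[...,1]>150)&(abs(q[...,0]-90)<35)&(abs(q[...,1])<25)
  for lo,hi in((50,72),(78,105)):
    k=m&(q[...,2]>lo)&(q[...,2]<hi); print(k.sum(),q[k].mean(0).round(1),q[k].min(0).round(1),q[k].max(0).round(1))
"
```

```text
bar in mould (kin) [ 1.7  0.  37.4] [0.02 0.01 0.01]
red 0 
scene 187 z [ 0.    33.839] y [ 0.021 -2.648] x -93.0 101.0
red 30 [81.9 -1.9 24.5]
[-1.01027809 -0.41092319 -3.69241859]
28 [82.8 -1.4 61. ] [ 74.8 -11.2  54.2] [96.6 11.4 71.2]
24 [101.   -1.7  92.1] [ 92.2 -12.5  79.7] [105.9  13.1  98.3]
```

Now a gentle lift to check that the hook holds.

Emit:
{"name": "arm_command", "arguments": {
  "rows": [
    {"fingers": -1, "x": 0, "y": 0, "z": -0.002, "ax": 0, "ay": -1.5, "az": 0},
    {"fingers": -1, "x": 0, "y": 0, "z": -0.001, "ax": 0, "ay": -0.5, "az": 0},
    {"fingers": -1, "x": 0, "y": 0, "z": 0, "ax": 0, "ay": 0, "az": 0},
    {"fingers": -1, "x": 0, "y": 0, "z": 0, "ax": 0, "ay": 0, "az": 0}
  ]
}}

```text
clock: 11.2
tcp_pos: [0.5896, 0.0096, 0.0686]
orientation: [-0.418, 3.08, 0.008]
contact_force: [4.8, 0.6, -14.3]
grip_width: 0.0278
gripper_force: 111.8
```

Lifting meets about 11 N of resistance, so the catch holds. I'll return and release slowly.

Emit:
{"name": "arm_command", "arguments": {
  "rows": [
    {"fingers": -1, "x": 0, "y": 0, "z": 0.002, "ax": 0, "ay": 1.5, "az": 0},
    {"fingers": -1, "x": 0, "y": 0, "z": 0.001, "ax": 0, "ay": 0.5, "az": 0},
    {"fingers": -1, "x": 0, "y": 0, "z": 0, "ax": 0, "ay": 0, "az": 0},
    {"fingers": -0.1, "x": 0, "y": 0, "z": 0, "ax": 0, "ay": 0, "az": 0},
    {"fingers": 0.2, "x": 0, "y": 0, "z": 0, "ax": 0, "ay": 0, "az": 0},
    {"fingers": 0.5, "x": 0, "y": 0, "z": 0, "ax": 0, "ay": 0, "az": 0},
    {"fingers": 0.6, "x": 0, "y": 0, "z": 0, "ax": 0, "ay": 0, "az": 0},
    {"fingers": 0.6, "x": 0, "y": 0, "z": 0, "ax": 0, "ay": 0, "az": 0},
    {"fingers": 0.6, "x": 0, "y": 0, "z": 0, "ax": 0, "ay": 0, "az": 0}
  ]
}}

```text
clock: 11.95
tcp_pos: [0.5901, 0.0091, 0.067]
orientation: [-0.421, 3.113, 0.0]
contact_force: [-0.5, 0.5, -0.6]
grip_width: 0.0682
gripper_force: 0.0
```

Emit:
{"name": "arm_command", "arguments": {
  "rows": [
    {"fingers": 0.6, "x": 0, "y": 0, "z": -0.005, "ax": 0, "ay": 0, "az": 0},
    {"fingers": 0.6, "x": 0, "y": 0, "z": -0.01, "ax": 0, "ay": 0, "az": 0},
    {"fingers": 0.6, "x": 0, "y": 0, "z": -0.02, "ax": 0, "ay": 0, "az": 0},
    {"fingers": 0.6, "x": 0, "y": 0, "z": -0.03, "ax": 0, "ay": 0, "az": 0},
    {"fingers": 0.6, "x": 0, "y": 0, "z": -0.03, "ax": 0, "ay": 0, "az": 0},
    {"fingers": 0.6, "x": 0, "y": 0, "z": -0.03, "ax": 0, "ay": 0, "az": 0},
    {"fingers": 0.6, "x": 0.03, "y": 0, "z": -0.02, "ax": 0, "ay": 0, "az": 0},
    {"fingers": 0.6, "x": 0.03, "y": 0, "z": 0, "ax": 0, "ay": 0, "az": 0},
    {"fingers": 0.6, "x": 0.03, "y": 0, "z": 0, "ax": 0, "ay": 0, "az": 0}
  ]
}}

```text
clock: 12.7
tcp_pos: [0.5035, -0.015, 0.2144]
orientation: [-0.421, 3.109, -0.0]
contact_force: [0.1, 0.2, 0.3]
grip_width: 0.0682
gripper_force: 0.0
```

```bash
cp scene.npz /tmp/prev.npz; python3 -c "
from meas import *
Rm=R.from_euler('z',YAW,degrees=True)
g=grab('scene'); save(g,'s5.png',(190,140,330,250,5.5)); t=grab('top')
for n,g in(('scene',g),('top',t)):
  P=cloud(g); hsv=cv2.cvtColor(g['frame'],cv2.COLOR_RGB2HSV)
  q=Rm.inv().apply((P-np.r_[M,0]).reshape(-1,3)).reshape(P.shape)*1e3
  k=(abs(q[...,0])<65)&(abs(q[...,1])<11)&(q[...,2]>62)&(q[...,2]<80); print(n,'beam top z',k.sum(),q[k].mean(0).round(1))
  m=((hsv[...,0]<6)|(hsv[...,0]>174))&(hsv[...,1]>150)&(abs(q[...,0]-90)<35)&(abs(q[...,1])<25)
  for lo,hi in((50,72),(78,105)):
    k=m&(q[...,2]>lo)&(q[...,2]<hi)
    if k.any(): print(k.sum(),q[k].mean(0).round(1))
"
```

```text
scene beam top z 302 [ 2.5 -0.1 71.4]
30 [82.8 -0.7 60.6]
25 [101.2  -2.2  92.4]
top beam top z 139 [38.1 -0.1 69.8]
5 [79.3  1.4 56.6]
2 [98.5  5.9 88.7]
```

View pics/s5.png

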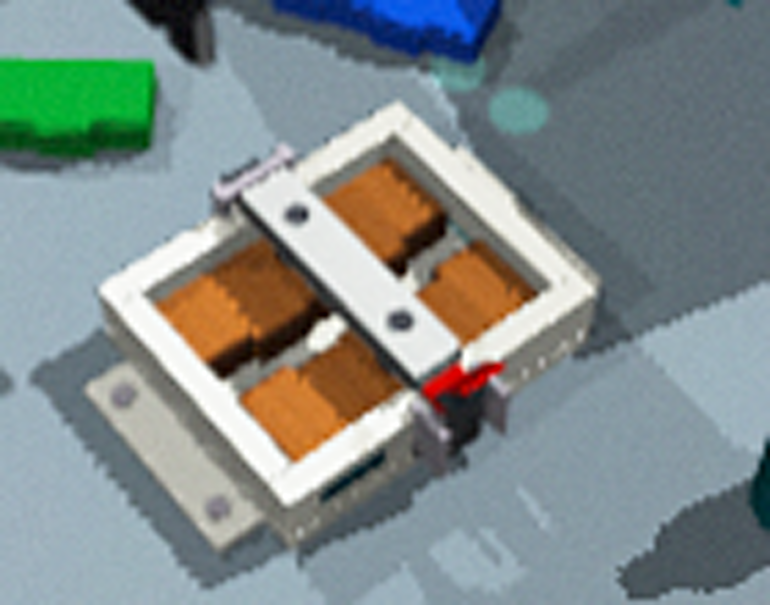

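The bar lies under the keeper rod at (250,175) and the catch tab sits over the red end at (470,375), with the boards in place. As a last check I'll compare the tab's pixels with the starting picture.

```bash
python3 -c "
import cv2,numpy as np
a=cv2.imread('pics/scene0.png'); b=np.load('scene.npz')['frame'][...,::-1]
for f in(a,b):
  h=cv2.cvtColor(np.ascontiguousarray(f),cv2.COLOR_BGR2HSV); m=((h[...,0]<6)|(h[...,0]>174))&(h[...,1]>150); m=m[195:225,255:295]; v,u=np.nonzero(m); 
  print(u.max()+255,v[u==u.max()]+195)
  for y in range(4,24): print(y+195,''.join('.#'[int(t)] for t in m[y]))
"
```

```text
281 [206]
199 ........................................
200 ........................................
201 ........................................
202 ........................................
203 ........................................
204 ........................................
205 ........................................
206 .......................####.............
207 .....................#####..............
208 ....................####................
209 ...................#####................
210 .................######.................
211 .................####...................
212 ........................................
213 ........................................
214 ........................................
215 ........................................
216 ........................................
217 ........................................
218 ........................................
281 [206]
199 ........................................
200 ........................................
201 ........................................
202 ........................................
203 ........................................
204 ........................................
205 ........................................
206 .................##....####.............
207 ................###..#####..............
208 ..............##########................
209 .............###########................
210 ............###########.................
211 ............#########...................
212 .............##.........................
213 ..............#.........................
214 ..............##........................
215 ........................................
216 ........................................
217 ........................................
218 ........................................
```

The tab's pixels match the starting picture exactly, so the catch is fully shut.

```bash
python3 -c "
from bench import r
print(r.hand_in())"
```

```text
the job is handed in; nothing more can be done
None
```

The hold-down bar is fitted: its tongue is under the keeper rod, the spring catch is shut over its red end, both boards still lie in the mould, and the arm has let go, about 13 s in; I steered clear of the bottle, cup and jar but did not re-measure them, and the hand-in gave no verdict.

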